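# Hold open the lid over the tank with the logic board

## Task

The logic board has been washed and is waiting in one of the two tanks of the ultrasonic cleaner; look through the windows to see which. Lift the lid of that tank, without letting it drop or throwing it right back, and hold it half open at 60 degrees from shut, so that any drips off it still fall into the tank while I take out the board. Finish while still holding the lid there: do not let go, keep the other lid shut, and leave everything else where it is.

Things in the scene. Friction and masses are not known exactly. Their poses are not given: they have to be found in the camera images.
- cleaner: twin-tank ultrasonic cleaner, fixed: stainless steel case 220 (x) x 350 (y) x 130 mm high, two tanks side by side along its y (tank centres at y = +83 and -83 mm, x = -10 mm), each with its own lid. Origin: centre of its underside, on the bench; x points from the front (dials and displays, towards the robot) to the back (hinges), y to the left seen from the robot, z up. It stands turned by up to 0.35 rad either way
- lid_left (a joint): hinge of the left lid (seen from the robot, the +y one of the cleaner's two), rad: 0 shut, growing as its front edge (towards the robot) rises, stop at 1.9. Nothing but its own weight moves it: the lid (about 0.2 to 0.45 kg, slack hinge) falls shut if let go below about 90 degrees
- lid_right (a joint): hinge of the right lid (seen from the robot, the -y one of the cleaner's two), rad: 0 shut, growing as its front edge (towards the robot) rises, stop at 1.9. Nothing but its own weight moves it: the lid (about 0.2 to 0.45 kg, slack hinge) falls shut if let go below about 90 degrees
- lid_left_handle (a point): middle of the left lid's handle bar, moving with the lid: round black bar, 10 mm thick, along the cleaner's y, 58 mm of it straight, an arch on two posts 78 mm apart. Its axis is 30 mm above the lid's top face, 24 mm behind the lid's front edge, 156 mm in front of the hinge axis and, when shut, 35 mm above it (171 mm above the bench)
- lid_right_handle (a point): the same point of the right lid, which is identical
- lid_left_hinge (a point): middle of the left lid's hinge axis, at the back: 86 mm behind the cleaner's centre, 136 mm above the bench; the axis runs along the cleaner's y and a positive turn about +y opens the lid. The lid is a steel pan 175 x 155 x 10 mm with a clear window, its top face 141 mm above the bench when shut; 11 mm gap between the two lids
- lid_right_hinge (a point): the same point of the right lid
- board_center (a point): the logic board: L-shaped dark green circuit board, 96 x 50 x 5 mm, with black chips; lies on the basket in one of the two tanks, 57 mm above the bench, under the lid's window. Point: its middle
- frame_center (a point): a phone's bare metal frame: rectangular aluminium ring 112 x 56 x 7 mm with two cross bars, lying in the other tank. Point: its middle
- phone: phone lying face up, 147 x 71 x 8 mm, left of the cleaner. Origin: centre of its underside
- tweezers: steel tweezers lying flat, 130 x 12 x 7 mm, in front of the cleaner. Origin: middle, underside
- alcohol: white dispenser bottle, 60 mm in diameter, 135 mm high, standing right of the cleaner. Origin: centre of its underside
- spool: grey solder spool, 56 mm in diameter, 46 mm high, standing right of the cleaner. Origin: centre of its underside

How it is judged (in metres and radians):
On the way:
1. the lid of the tank with the logic board is on its way up, carried by the fingers (10 to 45 degrees) (((y of board_center in the frame of cleaner above 0 m and value of joint lid_left between 0.174533 and 0.785398 rad and contact force between lid_left and the fingers above 0.3 N) or (y of board_center in the frame of cleaner below 0 m and value of joint lid_right between 0.174533 and 0.785398 rad and contact force between lid_right and the fingers above 0.3 N))), for 0.1 s.
At the end, for the whole second after the job is handed in: the lid over the tank that holds the logic board stands still at 60 degrees from shut (54 to 66), carried by the gripper's fingers (over 0.3 N), the other lid is shut (within 3 degrees), and the board and the frame still lie in their tanks where they were (within 20 mm) (((y of board_center in the frame of cleaner above 0 m and value of joint lid_left between 0.942478 and 1.15192 rad and contact force between lid_left and the fingers above 0.3 N and velocity of joint lid_left between -0.1 and 0.1 rad/s and value of joint lid_right below 0.05 rad) or (y of board_center in the frame of cleaner below 0 m and value of joint lid_right between 0.942478 and 1.15192 rad and contact force between lid_right and the fingers above 0.3 N and velocity of joint lid_right between -0.1 and 0.1 rad/s and value of joint lid_left below 0.05 rad)) and height (world z) of board_center below 0.09 m and distance of each of board_center, frame_center from where it was at the start of the episode below 0.02 m); the arm keeps its last pose, push and grip.
It fails at once if the lid over the tank that does not hold the logic board is lifted (more than 5 degrees) ((y of board_center in the frame of cleaner above 0 m and value of joint lid_right above 0.0872664 rad) or (y of board_center in the frame of cleaner below 0 m and value of joint lid_left above 0.0872664 rad)).
It fails at once if a lid is thrown back beyond 80 degrees (value of joint any of lid_left, lid_right above 1.39626 rad).
It fails at once if a lid drops (closes faster than 2.5 rad/s) (velocity of joint any of lid_left, lid_right below -2.5 rad/s).
It fails at once if the logic board or the phone frame in the tanks is shifted by more than 20 mm (distance of any of board_center, frame_center from where it was at the start of the episode above 0.02 m).
It fails at once if one of the things standing about on the bench is shifted by more than 30 mm (distance of any of phone, tweezers, alcohol, spool from where it was at the start of the episode above 0.03 m).
It also fails if it takes over 38 s, if anything falls off the work surface, if the arm or the gripper's body presses on something with over 40 N, if the wrist force passes 120 N, or if a joint passes its speed limit or range.

## Robot

A 6-joint arm with a two-finger parallel gripper is mounted at the origin on the work surface. World frame = base frame: x ahead of the robot, y to its left, z up, the work surface at z = 0. Lengths are in mm, angles in rad, forces in N, time in s.
With the tool pointing down it reaches from about 350 to 925 mm from the base axis. Payload 6.4 kg.
Tool frame: the origin (TCP) lies midway between the tips of the shut fingers; the grasp point (between the pads) lies 19 mm behind it; z points along the fingers, y is the line along which they close (so a half turn about z gives the same grasp; the last joint's range is limited). The gripper opens to 94 mm and grips with 3 to 60 N. Pads are 16 mm wide; open, the fingers measure 119 mm over their backs; the gripper's body (75 mm by 177 mm) begins 78 mm behind the grasp point.
Start: joints at [-1.519, 0.245, 1.558, -0, 1.339, -0.174], TCP at [145.53, -633.51, 205.455] pointing down, gripper open.
Joint ranges: [-3.13, 3.13], [-1.02, 2.26], [0.13, 2.54], [-0.95, 4.09], [0.21, 2.88], [-2.74, 2.74]. Speed limits (rad/s): [2.57, 2.57, 3.14, 3.14, 3.14, 3.14].

## Interface

Orientations are given as a rotation vector (axis times angle).
In Python, from workcell import arm gives the robot as it stands.
- The arm moves only by the tool move_arm, never from a script. Its argument "increments" is a list of rows, each a list of 5 numbers: the shift along the tool's x, y, z in units of 50 mm (1.0 is 50 mm), then the turn about the tool's z in degrees, then the opening, from 0 (shut) to 1 (fully open). In form: [[tx, ty, tz, yaw, gripper], ...]. A call has 1 to 12 rows; each row is the pose to reach, as a shift and turn from the pose commanded when the call began, along the tool's axes at that moment; what a row does not reach only later rows make up. A row lasts 1/8 s, in which the tool goes at most 62.5 mm and 10.7 degrees, less where a joint would pass 70% of its speed; a pose out of reach is approached as far as the arm can. A call with a gripper value outside its range is refused whole. The fingers move at their own pace and stop on an object; "force" is the grip in N (left out, the last holds). Time passes only in rows, so rows that repeat a pose let the fingers close. It gives the time, the measured TCP pose, the force, the opening and the grip force at its end, in the units of the state.
- arm.read_state(): the state, without advancing time (a new reading comes with each control period).
- arm.read_camera(name): name is "side" or "top"; returns a dict with "img" (480x640x3 uint8, blue, green, red), "z_map" (480x640 float32, mm along the optical axis (not along the pixel's ray), 0 where there is no reading), "mtx" (3x3 intrinsics, pixels), "camera_from_world" (4x4, takes a point from world to camera coordinates). Camera axes: x right, y up, looking along -z (the intrinsics and any distortion apply to the point x, -y, -z); pixel columns grow to the right and rows downward; lengths in mm; the calibration is good to about 2 mm. A picture is of the moment at which its call begins.
- arm.hand_in(): hands the job in; it is judged then, once.
The state is a dict: "t": time; "qpos": joint angles; "joint_velocities": joint speeds; "effort": joint torques, N m; "position": TCP position; "ee_rot": TCP orientation; "contact_force": force on the tool from outside, world axes, zero at the start; "ft_torque": the same for the moment, N m; "gripper_width": opening from 0.0 (shut) to 1.0 (fully open); "finger_force": force on a finger pad.
Only numpy, scipy, OpenCV 4.12 (cv2) and the standard library are available. Lean on these libraries where they do the work, as an engineer would, in place of code of your own. Each camera call takes 0.05 s, during which the arm holds its last target. There are 200 camera calls.

## Working session

There is one attempt and no reset: what is moved stays moved. The work goes in short steps, Python scripts to look and compute and a tool call to move; the robot and the scene stay as the last step left them, time stands still between calls to the robot, and variables do not carry over. Pictures are saved under pics/ and viewed, at most 10 in all, crops included, and the job is handed in when it is done.

Besides the shell and the picture viewer there is one more tool, called after ">>>" in YAML: its name, and indented under it one key for each argument. move_arm: Moves the arm, as the interface text tells. Its arguments: {"type":"object","properties":{"increments":{"type":"array","items":{"type":"array","items":{"type":"number"}}},"force":{"type":"number"}},"required":["increments"]}

```bash
mkdir -p pics
python3 - <<'E'
from workcell import arm
import cv2,numpy as np
for n in("top","side"):
    c=arm.read_camera(n);cv2.imwrite(f"pics/{n}0.png",c["img"]);np.savez(f"{n}0.npz",**c)
    print(c["mtx"],c["camera_from_world"].round(3),[k for k in c])
s=arm.read_state();print(s)
E
```

```text
[[566.3357059    0.         328.8313365 ]
 [  0.         566.3357059  243.77378926]
 [  0.           0.           1.        ]] [[-1.200000e-02 -1.000000e+00  1.600000e-02  7.378600e+01]
 [ 9.940000e-01 -1.100000e-02  1.120000e-01 -5.868280e+02]
 [-1.110000e-01  1.700000e-02  9.940000e-01 -1.105322e+03]
 [ 0.000000e+00  0.000000e+00  0.000000e+00  1.000000e+00]] ['img', 'z_map', 'mtx', 'camera_from_world']
[[526.22383396   0.         318.32327072]
 [  0.         526.22383396 241.07833964]
 [  0.           0.           1.        ]] [[-9.460000e-01 -3.230000e-01  3.000000e-03  5.933350e+02]
 [ 2.350000e-01 -6.820000e-01  6.920000e-01 -2.009130e+02]
 [-2.220000e-01  6.560000e-01  7.220000e-01 -1.086913e+03]
 [ 0.000000e+00  0.000000e+00  0.000000e+00  1.000000e+00]] ['img', 'z_map', 'mtx', 'camera_from_world']
{'t': 0.1, 'qpos': array([-1.51911559e+00,  2.45740407e-01,  1.55883137e+00, -8.25859437e-06,
        1.33868395e+00, -1.74098752e-01]), 'joint_velocities': array([-0.00093725, -0.00112169, -0.00324598, -0.00015876,  0.00124573,
       -0.00117697]), 'effort': array([-4.13693715e-04, -4.16914165e+01, -3.15525484e+01,  6.86054933e-02,
        3.09893803e-02, -5.15575618e-05]), 'position': array([ 145.49046206, -632.98293023,  204.49064636]), 'ee_rot': array([-3.11994531e+00, -3.53716698e-01, -1.47122391e-04]), 'contact_force': array([-0.57324534, -0.14390599, -0.24054949]), 'ft_torque': array([ 0.01310225,  0.0406799 , -0.02879605]), 'finger_force': 0.0, 'gripper_width': 0.9997567632067367}
```

View pics/top0.png

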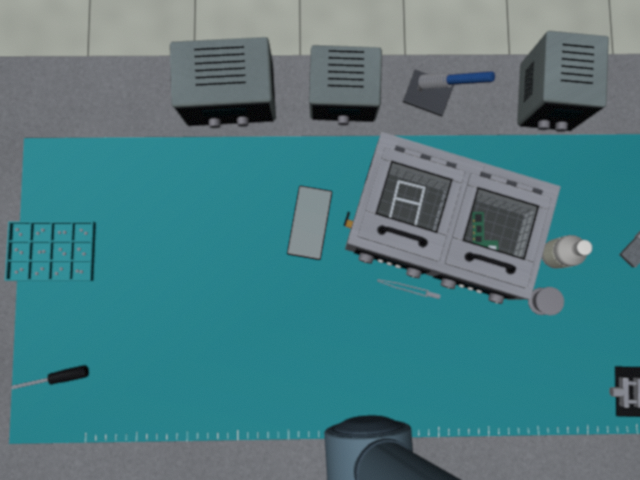

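View pics/side0.png

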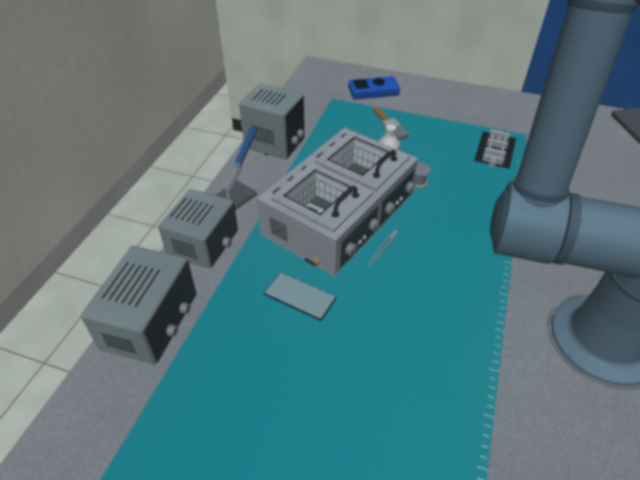

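The top view shows the green L-shaped board in the right tank (around 485,232) and the bare frame in the left one (407,200). The right handle runs from about (468,255) to (513,270). I'll locate it next.

```bash
cat > h.py <<'E'
import numpy as np,cv2
def backproj(c,uv,z=None):
    "points on world plane z (mm), or from depth map"
    K=c["mtx"];T=c["camera_from_world"];R=T[:3,:3];o=-R.T@T[:3,3]
    out=[]
    for u,v in uv:
        d=R.T@np.array([(u-K[0,2])/K[0,0],-(v-K[1,2])/K[1,1],-1])
        s=(z-o[2])/d[2] if z is not None else c["z_map"][int(v),int(u)]
        out.append(o+s*d)
    return np.array(out)
E
python3 - <<'E'
from h import *
for n,box in(("top",(455,245,525,280)),("side",(368,145,402,182))):
    c=np.load(n+"0.npz");x0,y0,x1,y1=box
    g=c["img"].max(2)[y0:y1,x0:x1]
    nl,L,st,ce=cv2.connectedComponentsWithStats((g<70).astype(np.uint8))
    for i in range(1,nl):
        if st[i,4]<25: continue
        v,u=np.where(L==i);uv=np.c_[u+x0,v+y0]
        P=backproj(c,uv);Q=backproj(c,uv,171.)
        k=(P[:,2]>160)&(P[:,2]<186)
        print(n,st[i],"depth n",k.sum(),P[k].mean(0).round(1),"zrange",np.percentile(P[:,2],[5,50,95]).round(1))
        for A in(P[k],Q):
            if len(A)<5: continue
            m=A[:,:2].mean(0);w=np.linalg.svd(A[:,:2]-m,full_matrices=False)[2][0];w*=np.sign(w[1])
            t=(A[:,:2]-m)@w
            print("  mid",(m+w*(t.min()+t.max())/2).round(1),"yaw",np.arctan2(-w[0],w[1]).round(3),"len",np.ptp(t).round(1))
# case yaw from lid-level depth points
c=np.load("top0.npz");vv,uu=np.mgrid[120:310,330:575];P=backproj(c,np.c_[uu.ravel(),vv.ravel()])
k=(P[:,2]>122)&(P[:,2]<150)
r=cv2.minAreaRect(P[k][:,:2].astype(np.float32));print("case",r,np.median(P[k][:,2]))
E
```

```text
top [42  4 17  7 40] depth n 0 [nan nan nan] zrange [135.8 140.4 143.6]
  mid [ 554.1 -242.1] yaw -0.337 len 29.5
top [ 10   8  51  21 271] depth n 205 [ 537.7 -218.3  173.5] zrange [142.9 173.2 177.7]
  mid [ 537.1 -220.1] yaw -0.32 len 83.1
  mid [ 537.9 -214.5] yaw -0.31 len 90.7
side [  6   6  22  26 125] depth n 73 [ 538.  -216.5  172. ] zrange [141.1 167.7 175.8]
  mid [ 536.9 -219.4] yaw -0.345 len 76.1
  mid [ 538.4 -201. ] yaw -0.208 len 106.6
case ((621.2127685546875, -192.2180633544922), (409.0626220703125, 221.75836181640625), 72.0776138305664) 138.2178588365067<stdin>:11: RuntimeWarning: Mean of empty slice.
  ret = um.true_divide(
```

>>> move_arm:
  increments:
    - [0.79, -0.53, -0.2, -5, 1]
    - [1.58, -1.06, -0.2, -10, 1]
    - [2.38, -1.58, -0.2, -15, 1]
    - [3.17, -2.11, -0.2, -20, 1]
    - [3.96, -2.64, -0.2, -25, 1]
    - [4.75, -3.17, -0.2, -30, 1]
    - [5.54, -3.69, -0.2, -35, 1]
    - [6.33, -4.22, -0.2, -40, 1]
    - [7.12, -4.75, -0.2, -45, 1]
    - [7.92, -5.28, -0.2, -50, 1]
    - [8.71, -5.8, -0.2, -55, 1]
    - [9.5, -6.33, -0.2, -59, 1]

```text
t: 1.6
position: [538.3, -217.3, 215.1]
ee_rot: [-2.54, -1.848, 0.0]
contact_force: [0.7, 0.4, -0.2]
gripper_width: 1.001
finger_force: 0.0
```

>>> move_arm:
  increments:
    - [0, 0, 0, 0, 0.6]
    - [0, 0, 0, 0, 0.6]
    - [0, 0, 0, 0, 0.6]

```text
t: 1.98
position: [536.9, -219.6, 215.3]
ee_rot: [-2.544, -1.843, 0.0]
contact_force: [1.0, 0.3, 0.5]
gripper_width: 0.719
finger_force: 0.0
```

```bash
cat > look.py <<'E'
import sys
from workcell import arm
from h import *
s=arm.read_state();R=cv2.Rodrigues(np.array(s["ee_rot"]))[0]
print(s["t"],s["position"].round(1),s["qpos"].round(2),"w",round(s["gripper_width"],3),"F",s["contact_force"].round(1),s["finger_force"]);print(R.round(3))
for n in("top","side"):
    c=arm.read_camera(n);np.savez(f"{n}_{sys.argv[1]}.npz",**c)
    x,y=(380,110) if n=="top" else (260,60)
    a=cv2.resize(c["img"][y:y+200,x:x+200],(400,400),interpolation=cv2.INTER_CUBIC)
    out=a if n=="top" else np.hstack([out,a])
cv2.imwrite(f"pics/{sys.argv[1]}.png",out)
d=np.array([537.5,-219,152])-s["position"];print("to bar, tool mm",(R.T@d).round(1))
E
python3 look.py a
```

```text
1.975 [ 536.9 -219.6  215.3] [-0.58  0.07  1.73 -0.    1.34 -0.27] w 0.719 F [1.  0.3 0.5] 0.0
[[ 0.312  0.95  -0.   ]
 [ 0.95  -0.312  0.   ]
 [-0.    -0.    -1.   ]]
to bar, tool mm [ 0.8  0.4 63.3]
```

View pics/a.png

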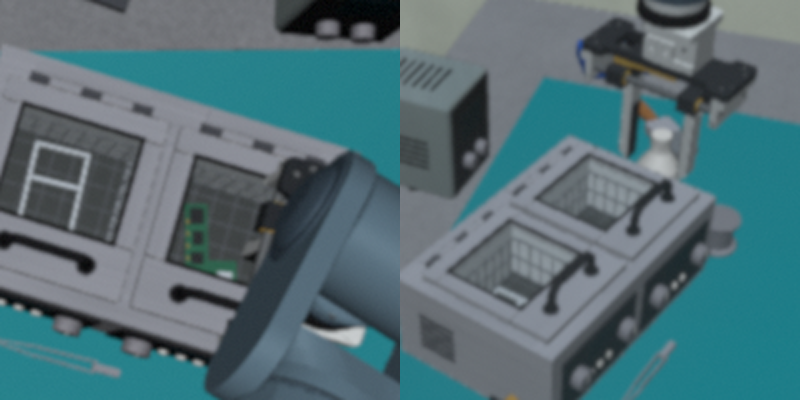

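The fingers sit above the right handle, with the fingertips at about (655,165) in the crop and the bar at (650,205). I'll go down and grip.

>>> move_arm:
  increments:
    - [0.01, 0.01, 0.3, 0, 0.6]
    - [0.01, 0.01, 0.6, 0, 0.6]
    - [0.01, 0.01, 0.9, 0, 0.6]
    - [0.01, 0.01, 1.1, 0, 0.6]
    - [0.01, 0.01, 1.25, 0, 0.6]
    - [0.01, 0.01, 1.25, 0, 0.6]

```text
t: 2.82
position: [538.0, -218.2, 152.3]
ee_rot: [-2.542, -1.845, 0.001]
contact_force: [0.1, -1.2, 0.4]
gripper_width: 0.599
finger_force: 0.0
```

>>> move_arm:
  increments:
    - [0, 0, 0, 0, 0.3]
    - [0, 0, 0, 0, 0]
    - [0, 0, 0, 0, 0]
    - [0, 0, 0, 0, 0]
    - [0, 0, 0, 0, 0]
    - [0, 0, 0, 0, 0]
    - [0, 0, 0, 0, 0]
    - [0, 0, 0, 0, 0]
  force: 25

```text
t: 3.82
position: [538.4, -218.4, 153.0]
ee_rot: [2.542, 1.845, 0.0]
contact_force: [0.1, -0.1, -0.2]
gripper_width: 0.096
finger_force: 25.0
```

>>> move_arm:
  increments:
    - [0, 0.03, -0.13, 0, 0]
    - [0, 0.07, -0.27, 0, 0]
    - [0, 0.12, -0.4, 0, 0]
    - [0, 0.17, -0.53, 0, 0]
    - [0, 0.23, -0.66, 0, 0]
    - [0, 0.29, -0.78, 0, 0]
    - [0, 0.36, -0.9, 0, 0]
    - [0, 0.43, -1.02, 0, 0]
    - [0, 0.5, -1.14, 0, 0]
    - [0, 0.59, -1.25, 0, 0]
    - [0, 0.68, -1.36, 0, 0]
    - [0, 0.77, -1.47, 0, 0]

```text
t: 5.32
position: [574.1, -229.9, 227.6]
ee_rot: [-2.54, -1.844, 0.003]
contact_force: [-6.5, 2.6, 2.6]
gripper_width: 0.097
finger_force: 25.0
```

```bash
python3 look.py b
```

```text
5.325 [ 574.1 -229.9  227.6] [-0.56  0.16  1.62 -0.    1.37 -0.25] w 0.097 F [-6.5  2.6  2.6] 24.998628795146942
[[ 0.31   0.951 -0.003]
 [ 0.951 -0.31   0.001]
 [ 0.    -0.003 -1.   ]]
to bar, tool mm [ -1.  -38.   75.7]
```

View pics/b.png

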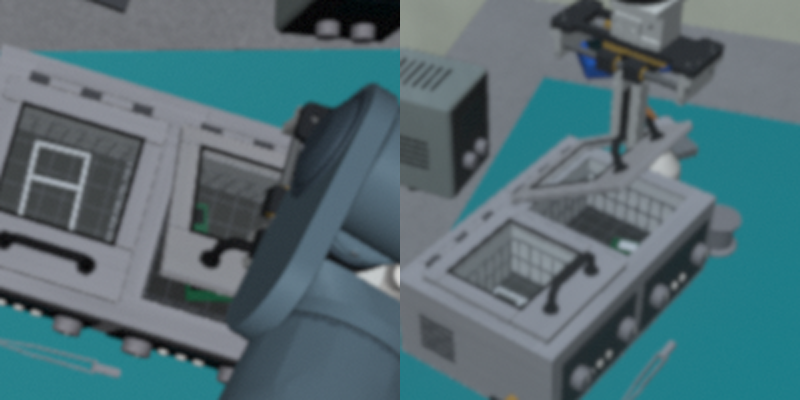

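The right lid is up about 30° and held by its bar (crop 635,150), and the left lid is shut. I'll carry on to 60°.

>>> move_arm:
  increments:
    - [0, 0.1, -0.1, 0, 0]
    - [0, 0.2, -0.2, 0, 0]
    - [0, 0.3, -0.29, 0, 0]
    - [0, 0.41, -0.38, 0, 0]
    - [0, 0.52, -0.46, 0, 0]
    - [0, 0.64, -0.54, 0, 0]
    - [0, 0.76, -0.61, 0, 0]
    - [0, 0.88, -0.67, 0, 0]
    - [0, 1.01, -0.74, 0, 0]
    - [0, 1.14, -0.79, 0, 0]
    - [0, 1.27, -0.84, 0, 0]
    - [0, 1.4, -0.89, 0, 0]

```text
t: 6.92
position: [642.4, -252.2, 273.6]
ee_rot: [2.54, 1.844, 0.002]
contact_force: [-4.0, 3.0, 5.5]
gripper_width: 0.098
finger_force: 25.0
```

>>> move_arm:
  increments:
    - [0, 0, 0, 0, 0]
    - [0, 0, 0, 0, 0]
    - [0, 0, 0, 0, 0]
    - [0, 0, 0, 0, 0]

```text
t: 7.42
position: [642.3, -252.2, 273.5]
ee_rot: [2.54, 1.844, 0.003]
contact_force: [-2.9, 2.1, 6.8]
gripper_width: 0.101
finger_force: 25.0
```

```bash
python3 look.py c
```

```text
7.425 [ 642.3 -252.2  273.5] [-0.54  0.29  1.38  0.    1.47 -0.22] w 0.101 F [-2.9  2.1  6.8] 25.007994174957275
[[ 0.31   0.951  0.003]
 [ 0.951 -0.31  -0.001]
 [-0.     0.003 -1.   ]]
to bar, tool mm [  -0.9 -110.4  121.1]
```

View pics/c.png

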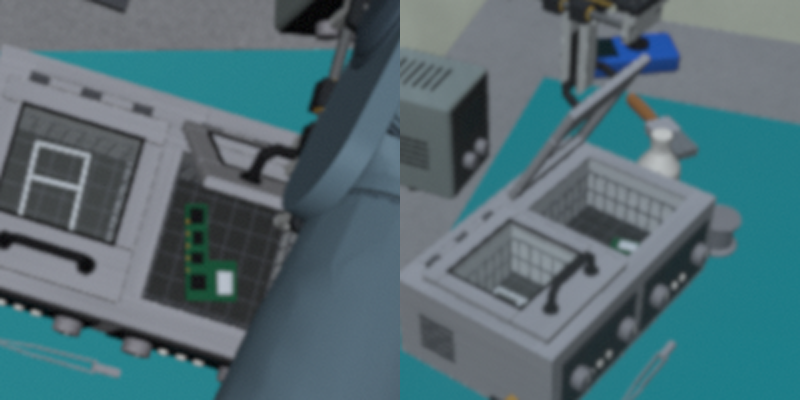

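Run:
```python
from h import *
a=np.array([np.cos(-.315),np.sin(-.315)]);b=np.array([-a[1],a[0]])
B=np.array([537.5,-219])
for n in("side","top"):
    c=np.load(n+"_c.npz");vv,uu=np.mgrid[60:260,260:580];P=backproj(c,np.c_[uu.ravel(),vv.ravel()])
    d=P[:,:2]-B;X=d@a-156;Y=d@b;Z=P[:,2]-136
    k=(Z>15)&(np.hypot(X,Z)<185)&(X<-5)&(Y>50)&(Y<75)  # strip of lid clear of gripper
    x,z=X[k],Z[k];m=np.r_[x.mean(),z.mean()]
    w=np.linalg.svd(np.c_[x,z]-m,full_matrices=False)[2][0]
    print(n,k.sum(),"angle",np.degrees(np.arctan2(abs(w[1]),abs(w[0]))).round(1),"to hinge",np.degrees(np.arctan2(m[1],-m[0])).round(1))
```

```text
side 296 angle 60.5 to hinge 59.7
top 445 angle 59.0 to hinge 62.5
```

The lid measures about 60°, is standing still and is firmly gripped. The left lid is shut. Handing in.

```bash
python3 -c "
from workcell import arm
print(arm.hand_in())"
```

```text
the job is handed in; nothing more can be done
None
```

The board was in the right tank; I lifted that lid, measured it at about 60° and handed the job in with the gripper still holding it, the left lid shut and nothing else touched (no verdict was shown).

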